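# Clear the sander's work plate and hold its dead-man paddle level

## Robot

A 6-joint arm with a two-finger parallel gripper is mounted at the origin on the work surface. World frame = base frame: x ahead of the robot, y to its left, z up, the work surface at z = 0. Lengths are in m, angles in rad, forces in N, time in s.
With the tool pointing down it reaches from about 0.25 to 0.775 m from the base axis. Payload 4 kg.
Tool frame: the origin (TCP) lies midway between the tips of the shut fingers; the grasp point (between the pads) lies 19 mm behind it; z points along the fingers, x is the direction in which the jaws open and shut, and the axes are right-handed (so a half turn about z gives the same grasp; the last joint's range is limited). The gripper opens to 94 mm and grips with 3 to 60 N. Pads are 16 mm wide; open, the fingers measure 119 mm over their backs; the gripper's body (75 mm by 177 mm) begins 78 mm behind the grasp point.
Start: joints at [1.223, 0.087, 1.371, -0, 1.684, -0.103], TCP at [0.133, 0.534, 0.206] pointing down, gripper open.
Joint ranges: [-3.1, 3.1], [-0.76, 2.03], [0.27, 2.55], [-1.08, 4.22], [0.17, 2.65], [-2.57, 2.57]. Speed limits (rad/s): [2.79, 2.79, 3.14, 3.14, 3.14, 3.14].

## Interface

Orientations are given as [roll, pitch, yaw] about the fixed x, y, z axes, in that order (R = Rz(yaw) Ry(pitch) Rx(roll)).
In Python, from bench import robot, eyes, close_job gives the robot as it stands.
- The arm moves only by the shell command python3 -m jog 'ROWS'. ROWS is JSON, a list of rows, each a list of 3 entries, a list of its own where there are three numbers: the turn, a rotation vector about the tool's x, y, z in degrees, then the shift along the tool's x, y, z in mm, then the closure, from -1 (fully open) to 1 (shut). In form: [[[wx, wy, wz], [x, y, z], claw], ...]. A call has 1 to 5 rows; each row is the pose to reach, as a shift and turn from the pose commanded when the call began, along the tool's axes at that moment; what a row does not reach only later rows make up. A row lasts 1/10 s, in which the tool goes at most 50 mm and 8.59 degrees, less where a joint would pass 70% of its speed; a pose out of reach is approached as far as the arm can. A call with a gripper value outside its range is refused whole. The fingers move at their own pace and stop on an object; the grip force is fixed at half the most. Time passes only in rows, so rows that repeat a pose let the fingers close. It gives the time, the measured TCP pose, the force and the opening at its end, in the units of the state.
- robot.get_obs(): the state, without advancing time (a new reading comes with each control period).
- eyes.snapshot(name): name is "side" or "top" or "wrist"; returns (picture, depth): 480x640x3 uint8, red, green, blue; 480x640 float32, m along the optical axis (not along the pixel's ray), 0 where there is no reading.
- eyes.camera_params(name): a dict with "mtx" (3x3 intrinsics, pixels), "k1" (the pictures are not rectified: a ray, as slopes to the right and down, at radius r is drawn at 1 + k1 r^2 times it, then the intrinsics apply), "world_to_cam" (4x4, takes a point from world to camera coordinates). Camera axes: x right, y up, looking along -z (the intrinsics and any distortion apply to the point x, -y, -z); pixel columns grow to the right and rows downward; lengths in m; the calibration is good to about 2 mm. A picture is of the moment at which its call begins: read the wrist's pose just before it. camera_params takes no time and is no camera call; for the wrist camera it gives the pose at the moment of the call.
- close_job(): hands the job in, once; it reports no verdict.
The state is a dict: "time": time; "joint_positions": joint angles; "qvel": joint speeds; "joint_torque": joint torques, N m; "tool_pos": TCP position; "ee_rot": TCP orientation; "wrist_force": force on the tool from outside, world axes, zero at the start; "wrist_torque": the same for the moment, N m; "width": finger opening in m.
Only numpy, scipy, OpenCV 4.12 (cv2) and the standard library are available. Lean on these libraries where they do the work, as an engineer would, in place of code of your own. Each camera call takes 0.05 s, during which the arm holds its last target. There are 200 camera calls.

## Task

Metal offcuts lie on the disc sander's work plate: pick up the scraper block, wipe all four offcuts off the plate into the chip tray on the plate's side (they are sharp: never touch them with the fingers), and stand the scraper back upright on the bench, let go of. Then press the spring-loaded dead-man paddle on the yellow post down with the fingers until it is level, its white pointer in the green band, never pressing it on down near its bottom stop, and finish while still holding it there. Leave everything else on the bench alone.

Things in the scene. Friction and masses are not known exactly. Their poses are not given: they have to be found in the camera images.
- machine: Bench disc sander, bolted down. Origin on the bench under the centre of its flat aluminium work plate: 210 mm along its x, 220 mm along y, no rims, top 60 mm above the bench. The disc stands along the plate's +x edge (face at x = 117 mm, top 165 mm above the bench, 180 mm wide), a blue motor behind it. The black chip tray adjoins the plate's -y edge. Turned by up to 0.3 rad.
- plate (a point): Centre of the work plate's top surface, axes as the machine's.
- tray (a point): Centre of the chip tray's inner floor, 15 mm above the bench, axes as the machine's. Inside it is 208 mm in x and 112 mm in y, from the plate's -y edge (here y = +56 mm) to the outer wall. Its rim is 45 mm above the bench, 15 mm below the plate's top; it has no wall on the plate's side.
- scraper: Scraper block standing on its edge on the bench, 120 mm long (its x), 24 mm thick (its y), wooden up to 58 mm, with an orange grip 50 x 22 mm (x by y) on the middle of its top, up to 81 mm. The lowest 10 mm is a steel strip 10 mm thick. About 160 g. Origin at the centre of its underside. It may start on either side of the sander.
- chip0: Loose steel metal offcut, 24 x 18 x 8 mm, 11 g, sharp-edged, lying flat on the work plate at the start; origin at the centre of its underside.
- chip1: Loose copper metal offcut, 24 x 18 x 8 mm, 11 g, sharp-edged, lying flat on the work plate at the start; origin at the centre of its underside.
- chip2: Loose steel metal offcut, 24 x 18 x 8 mm, 11 g, sharp-edged, lying flat on the work plate at the start; origin at the centre of its underside.
- chip3: Loose copper metal offcut, 24 x 18 x 8 mm, 11 g, sharp-edged, lying flat on the work plate at the start; origin at the centre of its underside.
- pedestal: Dead-man pedestal screwed to the bench: grey foot 170 x 100 x 12 mm, origin at the centre of its underside; yellow post with the paddle's hinge at its +x end. By the paddle's free end, on the +y side (inner face 44 mm from the middle), a 30 mm wide upright scale, 140 mm high: red, then green from 70 to 100 mm above the bench, then yellow. On either side of the sander.
- hinge (a point): Paddle's hinge axis (along the pedestal's y), 60 mm to the pedestal's +x and 85 mm above the bench.
- paddle (a joint): Paddle angle, rad: 0 at rest, the free end sprung up 0.45 rad above level; grows as pressed down; 0.45 is level; bottom stop at 0.85. Black bar 120 mm long from the hinge to the pedestal's -x, 50 mm wide, 10 mm thick (mid-plane through the hinge), white pointer at the free end. Spring torque 0.6 x (angle + 0.35) N m: about 3 N at the pad at rest, 6 N level. Springs back when let go.
- paddle_pad (a point): Place to press: centre of the paddle's ribbed pad, on its upper face, 85 mm from the hinge along the paddle; moves with it.
- wrench: Steel wrench, 150 mm long, lying flat in front of the sander, bystander.
- can: Red can, 60 mm across, 100 mm high, standing, bystander.
- bottle: Clear bottle, 70 mm across, 170 mm high, standing, bystander.
- jar: White jar, 70 mm across, 80 mm high, standing, bystander.
- tape: Roll of tape, 100 mm across, 24 mm high, lying flat, bystander.
- screwdriver: Screwdriver lying flat, bystander.

How it is judged:
On the way, in this order (a step that is already met when the one before it is completed fails the run):
1. the scraper is picked up by the fingers (height (world z) of scraper above 0.03 m and contact force between the fingers and scraper above 0.5 N), for 0.1 s.
2. all four offcuts lie in the chip tray (x of chip0 in the frame of tray between -0.108 and 0.108 m and y of chip0 in the frame of tray between -0.06 and 0.06 m and z of chip0 in the frame of tray between -0.006 and 0.032 m and linear speed of each of chip0, chip1, chip2, chip3 below 0.05 m/s and x of chip1 in the frame of tray between -0.108 and 0.108 m and y of chip1 in the frame of tray between -0.06 and 0.06 m and z of chip1 in the frame of tray between -0.006 and 0.032 m and x of chip2 in the frame of tray between -0.108 and 0.108 m and y of chip2 in the frame of tray between -0.06 and 0.06 m and z of chip2 in the frame of tray between -0.006 and 0.032 m and x of chip3 in the frame of tray between -0.108 and 0.108 m and y of chip3 in the frame of tray between -0.06 and 0.06 m and z of chip3 in the frame of tray between -0.006 and 0.032 m), for 0.2 s.
3. the scraper stands on the bench, let go of (height (world z) of scraper below 0.01 m and angle between scraper's own z axis and vertical below 0.15 rad and linear speed of scraper below 0.03 m/s and contact force between the fingers and scraper below 0.1 N), for 0.2 s.
4. the fingers hold the paddle level (green band) (value of joint paddle between 0.31 and 0.59 rad and contact force between the fingers and pedestal above 1 N), for 0.5 s.
At the end, for the whole second after the job is handed in: The fingers still press the paddle (more than 1 N) and hold it still, between 0.31 and 0.59 rad (level is 0.45: within 8 degrees, the green band); all four offcuts lie in the chip tray; the scraper stands upright on the bench, not touched by the fingers (all of step 2 and all of step 3 and all of step 4 and velocity of joint paddle between -0.1 and 0.1 rad/s); the arm keeps its last pose, push and grip.
It fails at once if the paddle is pressed to near its bottom stop (beyond 0.72 rad) (value of joint paddle above 0.72 rad).
It fails at once if the fingers touch a sharp offcut (contact force between the fingers and chip0 above 0.3 N or contact force between the fingers and chip1 above 0.3 N or contact force between the fingers and chip2 above 0.3 N or contact force between the fingers and chip3 above 0.3 N).
It fails at once if a bystander is moved by more than 30 mm (distance of any of wrench, can, bottle, jar, tape, screwdriver from where it was at the start of the episode above 0.03 m).
It also fails if it takes over 72 s, if anything falls off the work surface, if the arm or the gripper's body presses on something with over 40 N, if the wrist force passes 120 N, or if a joint passes its speed limit or range.

## Working session

There is one attempt and no reset: what is moved stays moved. The work goes in short steps, Python scripts to look and compute and a shell command to move; the robot and the scene stay as the last step left them, time stands still between calls to the robot, and variables do not carry over. Pictures are saved under pics/ and viewed, about 8 in all and at most 12, crops included, and the job is handed in when it is done.

```bash
ls; mkdir -p pics
cat > h.py <<'E'
import numpy as np, cv2
from bench import robot, eyes
from scipy.spatial.transform import Rotation as R
def snap(n):
    p=eyes.camera_params(n); a,d=eyes.snapshot(n); np.savez('pics/%s.npz'%n,a=a,d=d,K=p['mtx'],k=p['k1'],T=p['world_to_cam']); return a,d
def load(n):
    z=np.load('pics/%s.npz'%n); return z
def ray(z,u,v):
    K=z['K']; pts=cv2.undistortPoints(np.array([[[u,v]]],float),K,np.array([float(z['k']),0,0,0])) 
    # iterative with k1 only
    x,y=pts[0,0]; return np.array([x,-y,-1.])
def atz(z,u,v,h):
    T=np.linalg.inv(z['T']); d=T[:3,:3]@ray(z,u,v); o=T[:3,3]; return o+d*(h-o[2])/d[2]
def atd(z,u,v):
    T=np.linalg.inv(z['T']); dd=float(z['d'][int(v),int(u)]); return (T@np.append(ray(z,u,v)*dd,1))[:3]
def proj(z,P):
    P=np.atleast_2d(P); c=(z['T']@np.c_[P,np.ones(len(P))].T).T[:,:3]; x=c[:,0]/-c[:,2]; y=-c[:,1]/-c[:,2]; r=1+float(z['k'])*(x*x+y*y)
    K=z['K']; return np.c_[K[0,0]*x*r+K[0,2],K[1,1]*y*r+K[1,2]]
def save(n,a): cv2.imwrite('pics/'+n,a[:,:,::-1])
E
python3 -c "
from h import *
for n in ['side','top']:
    a,d=snap(n); save(n+'0.png',a); print(n,np.linalg.inv(eyes.camera_params(n)['world_to_cam']).round(3),(d==0).mean())
o=robot.get_obs(); print(o)
"
```

```text
pics
side [[-0.981  0.137 -0.137  0.365]
 [-0.194 -0.657  0.728  0.773]
 [ 0.01   0.741  0.671  0.773]
 [ 0.     0.     0.     1.   ]] 0.004052734375
top [[-6.400e-02  9.760e-01 -2.060e-01  2.840e-01]
 [-9.980e-01 -6.200e-02  1.200e-02  2.500e-02]
 [-1.000e-03  2.060e-01  9.780e-01  1.243e+00]
 [ 0.000e+00  0.000e+00  0.000e+00  1.000e+00]] 0.004248046875
{'time': 0.1, 'joint_positions': array([ 1.22288560e+00,  8.78972846e-02,  1.37204144e+00, -3.45919547e-05,
        1.68361157e+00, -1.03072561e-01]), 'qvel': array([-0.00120321, -0.00080841, -0.00472282, -0.00023027,  0.00038018,
        0.00120798]), 'joint_torque': array([ 2.09780068e-03, -3.41252840e+01, -3.03302121e+01,  7.19260192e-02,
        3.03974818e-02, -1.02404899e-04]), 'tool_pos': array([0.13315758, 0.5331455 , 0.20444367]), 'ee_rot': array([-3.14142543e+00,  1.95078726e-03,  1.32595446e+00]), 'wrist_force': array([-0.2105531 , -0.10391189, -0.09158532]), 'wrist_torque': array([-0.02100905, -0.04227338, -0.02334056]), 'width': 0.09384914317357412}
```

View pics/top0.png

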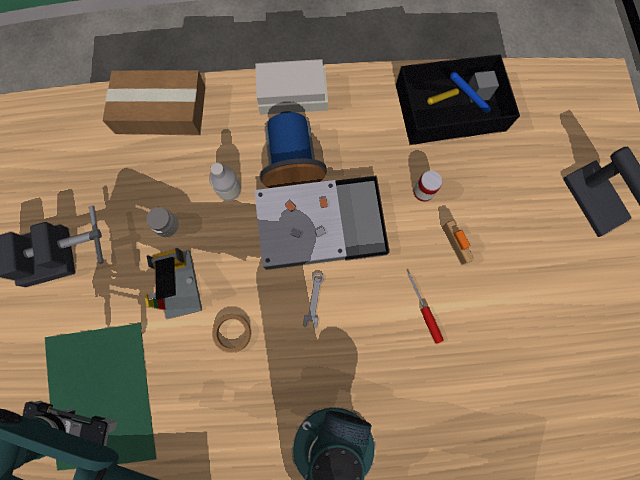

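View pics/side0.png

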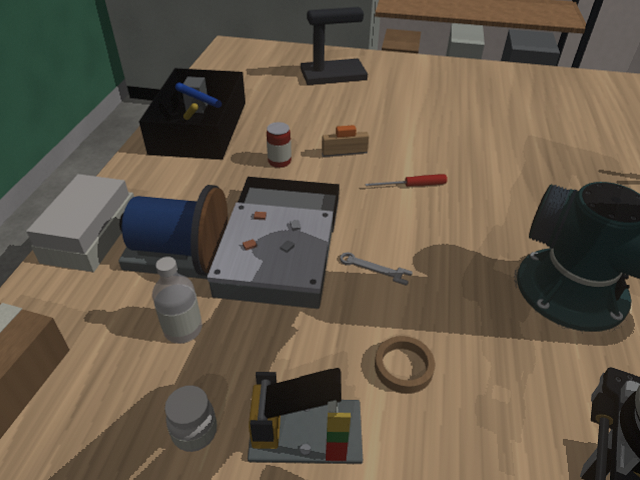

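The top view shows the sander near the middle: plate corners about (257,190), (338,180), (346,258) and (264,268), with the tray to its right. The scraper is at about (457,235), the pedestal at (175,283), and the paddle's free end points toward the robot. I'll enlarge these for exact pixel positions.

```bash
python3 -c "
from h import *
a=load('top')['a']
c=lambda x,y,w,h,s:cv2.resize(a[y:y+h,x:x+w],None,fx=s,fy=s,interpolation=cv2.INTER_CUBIC)
L=c(250,170,145,105,5.5) 
im=np.zeros((600,800,3),np.uint8)
A=c(250,172,144,100,4);im[:400,:576]=A
B=c(430,200,50,70,4);im[:280,580:780]=B
C=c(140,240,70,80,4); C=C[:, :]; im[280:600,520:800]=C
save('crop.png',im)
"
```

```text
(no output)
```

View pics/crop.png

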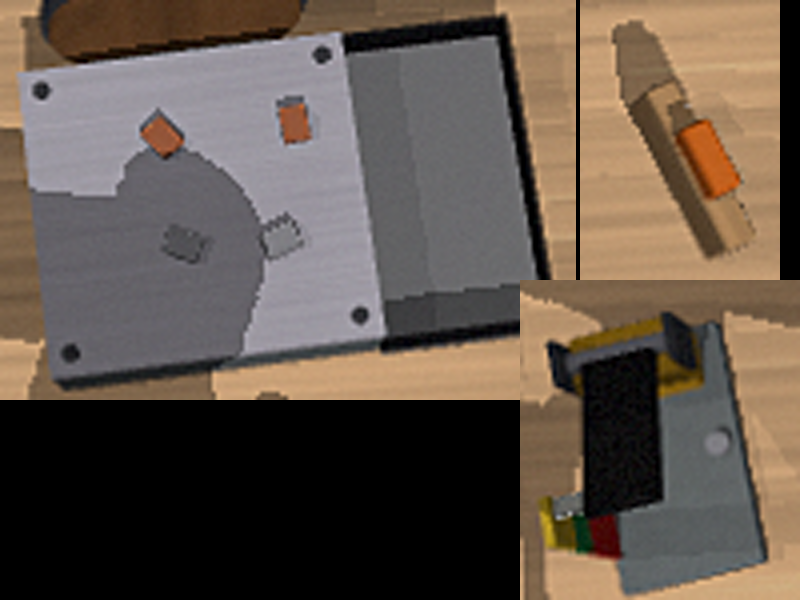

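```bash
python3 -c "
from h import *
np.set_printoptions(suppress=True,precision=4)
z=load('top'); A=lambda x,y:(x/4+250,y/4+172); B=lambda x,y:((x-580)/4+430,200+y/4); C=lambda x,y:((x-520)/4+140,(y-280)/4+240)
q=np.array([atz(z,*A(*p),.06) for p in [(20,73),(343,33),(385,338),(52,378)]]);print('plate',q,q.mean(0),'sides',[np.linalg.norm(q[i]-q[i-1]) for i in range(4)])
xd=(q[0]+q[1]-q[2]-q[3]);yd=(q[0]+q[3]-q[1]-q[2]);print('yaw',np.arctan2(xd[1],xd[0]),np.arctan2(-yd[0],yd[1]),'depth z',atd(z,300,250))
for p in [(161,135),(294,121),(186,243),(283,238)]: print('chip',atz(z,*A(*p),.068),atd(z,*A(*p)))
g=np.array([atz(z,*B(*p),.081) for p in [(677,137),(707,120),(740,183),(712,200)]]);print('grip',g,g.mean(0),atd(z,*B(709,160)));
d=g[2]+g[3]-g[0]-g[1];print('yaw',np.arctan2(d[1],d[0]),[np.linalg.norm(g[i]-g[i-1]) for i in range(4)])
f=np.array([atz(z,*C(*p),.012) for p in [(722,322),(765,560),(622,595)]]);print('foot',f,'origin',(f[0]+f[2])/2,[np.linalg.norm(f[i]-f[i-1]) for i in (1,2)])
d=f[0]-f[1];print('yaw',np.arctan2(d[1],d[0]))
for p in [(600,500),(645,490),(640,370),(600,375),(622,430)]: print('pad',atd(z,*C(*p)))
# scraper mask by depth both cams
for n,(x0,x1,y0,y1) in {'top':(430,480,200,270),'side':(315,375,120,160)}.items():
    zz=load(n)
    P=np.array([atd(zz,u,v) for u in range(x0,x1) for v in range(y0,y1)])
    m=(P[:,2]>.05)&(P[:,2]<.063);Q=P[m][:,:2];r=cv2.minAreaRect(Q.astype(np.float32)*1000)
    m2=(P[:,2]>.074)&(P[:,2]<.09);r2=cv2.minAreaRect(P[m2][:,:2].astype(np.float32)*1000);print(n,r,r2,m.sum(),m2.sum())
"
```

```text
plate [[ 0.6842  0.1662  0.06  ]
 [ 0.6984 -0.0528  0.06  ]
 [ 0.488  -0.0649  0.06  ]
 [ 0.4755  0.1527  0.06  ]] [0.5865 0.0503 0.06  ] sides [np.float64(0.20915452930515216), np.float64(0.21950120268260617), np.float64(0.21064940561577764), np.float64(0.21800027874930278)]
yaw 0.06107361966885814 0.061050851653205875 depth z [0.5128 0.0543 0.061 ]
chip [0.6322 0.0732 0.068 ] [0.6321 0.0732 0.0684]
chip [ 0.6362 -0.0153  0.068 ] [ 0.6368 -0.0154  0.0659]
chip [0.5578 0.0606 0.068 ] [0.5578 0.0607 0.0679]
chip [ 0.5571 -0.0028  0.068 ] [ 0.557  -0.0028  0.0686]
grip [[ 0.5248 -0.3499  0.081 ]
 [ 0.5349 -0.3714  0.081 ]
 [ 0.4916 -0.3879  0.081 ]
 [ 0.4817 -0.3678  0.081 ]] [ 0.5082 -0.3693  0.081 ] [ 0.5085 -0.3699  0.0791]
yaw -2.7623522987534694 [np.float64(0.04668041899538834), np.float64(0.023739511642560156), np.float64(0.04626615263367179), np.float64(0.02243012152846004)]
foot [[0.5398 0.3555 0.012 ]
 [0.376  0.3283 0.012 ]
 [0.3578 0.4261 0.012 ]] origin [0.4488 0.3908 0.012 ] [np.float64(0.16607146623170696), np.float64(0.09941400487888045)]
yaw 0.16434208239440612
pad [0.4083 0.3983 0.1378]
pad [0.4126 0.3697 0.1399]
pad [0.4945 0.3864 0.0961]
pad [0.4921 0.4112 0.1   ]
pad [0.2841 0.0247 1.2427]
top ((511.2413330078125, -369.97650146484375), (120.0654525756836, 25.952407836914062), 19.983898162841797) ((511.7191467285156, -368.6611633300781), (49.72026824951172, 24.214340209960938), 15.823945045471191) 276 156
side ((508.33203125, -369.4952697753906), (120.41743469238281, 29.418569564819336), 20.333581924438477) ((509.01092529296875, -368.9537048339844), (50.15947341918945, 27.907882690429688), 13.635305404663086) 277 116
```

Machine centre (0.5865, 0.050), yaw 0.061, with side lengths matching. Scraper (0.510, -0.3695), yaw about 20°, size matching. I'll plan the transfer in waypoints, with jaw yaw -70° so joint 6 stays in range.

```bash
cat > plan.py <<'E'
import sys,json
from h import *
def plan(W,start=None):
    """W: list of x,y,z(mm),yaw(deg); prints turn/shift for each leg"""
    o=robot.get_obs()
    p=np.append(o['tool_pos']*1e3,np.degrees(o['ee_rot'][2])) if start is None else np.array(start,float)
    for w in W:
        w=np.array(w,float); T=R.from_euler('xyz',[180,0,p[3]],degrees=True)
        s=T.inv().apply(w[:3]-p[:3]); dy=(w[3]-p[3]+180)%360-180
        print('turn z',round(-dy,1),'shift',s.round(1),'rows>=',max(np.linalg.norm(s)/50,abs(dy)/8.59).round(1)); p=w
if __name__=='__main__': a=json.loads(sys.argv[1]); plan(a,json.loads(sys.argv[2]) if len(sys.argv)>2 else None)
E
python3 plan.py '[[300,360,206,38],[420,160,206,2],[470,-70,206,-34],[500,-280,206,-70],[510,-369,180,-70]]' '[133,534,206,76]'
```

```text
turn z 38.0 shift [-128.4  204.1    0. ] rows>= 4.8
turn z 36.0 shift [-28.6 231.5   0. ] rows>= 4.7
turn z 36.0 shift [ 41.9 231.6   0. ] rows>= 4.7
turn z 36.0 shift [142.3 157.3   0. ] rows>= 4.2
turn z -0.0 shift [87.1 21.  26. ] rows>= 1.9
```

```bash
python3 -m jog '[[[0,0,7.6],[-26,41,0],-1],[[0,0,15],[-51,82,0],-1],[[0,0,23],[-77,122,0],-1],[[0,0,30],[-103,163,0],-1],[[0,0,38],[-128,204,0],-1]]'
python3 -m jog '[[[0,0,7],[-6,46,0],-1],[[0,0,14],[-11,92,0],-1],[[0,0,22],[-17,139,0],-1],[[0,0,29],[-23,185,0],-1],[[0,0,36],[-29,231,0],-1]]'
python3 -m jog '[[[0,0,7],[8,46,0],-1],[[0,0,14],[17,92,0],-1],[[0,0,22],[25,139,0],-1],[[0,0,29],[34,185,0],-1],[[0,0,36],[42,231,0],-1]]'
python3 -m jog '[[[0,0,7],[28,31,0],-1],[[0,0,14],[57,63,0],-1],[[0,0,22],[85,94,0],-1],[[0,0,29],[114,126,0],-1],[[0,0,36],[142,157,0],-1]]'
python3 -m jog '[[[0,0,0],[43,10,13],-1],[[0,0,0],[87,21,26],-1],[[0,0,0],[87,21,26],-1],[[0,0,0],[87,21,26],-1]]'
python3 -c "
from h import *
a,d=snap('wrist'); save('w1.png',a); z=load('wrist'); print(np.linalg.inv(z['T']).round(3))
hsv=cv2.cvtColor(a,cv2.COLOR_RGB2HSV); m=(hsv[...,0]<16)&(hsv[...,1]>200)&(hsv[...,2]>120)
v,u=np.nonzero(m); P=np.array([atd(z,x,y) for x,y in zip(u,v)]); P=P[(P[:,2]>.074)&(P[:,2]<.09)]
print(len(P),np.median(P,0),cv2.minAreaRect(P[:,:2].astype(np.float32)*1000))
"
```

```text
time: 0.6
tool_pos: [0.3009, 0.3583, 0.2051]
ee_rot: [3.142, 0.0, 0.658]
wrist_force: [0.6, -0.3, -0.9]
width: 0.0938
time: 1.1
tool_pos: [0.4198, 0.1583, 0.2051]
ee_rot: [-3.141, 0.0, 0.029]
wrist_force: [0.2, -0.3, 0.1]
width: 0.0942
time: 1.6
tool_pos: [0.4692, -0.0713, 0.2051]
ee_rot: [-3.141, 0.0, -0.599]
wrist_force: [1.1, 0.5, -0.7]
width: 0.0937
time: 2.1
tool_pos: [0.499, -0.2807, 0.2048]
ee_rot: [3.141, 0.001, -1.228]
wrist_force: [0.7, -0.4, 1.9]
width: 0.0938
time: 2.5
tool_pos: [0.5085, -0.3681, 0.1774]
ee_rot: [3.14, 0.004, -1.224]
wrist_force: [0.4, 0.5, -0.1]
width: 0.0942
[[ 0.339  0.902  0.265  0.587]
 [-0.941  0.326  0.092 -0.341]
 [-0.004 -0.281  0.96   0.357]
 [ 0.     0.     0.     1.   ]]
1007 [ 0.511809  -0.3718536  0.0807409] ((512.236083984375, -371.910888671875), (44.787559509277344, 18.64319610595703), 20.57898712158203)
```

View pics/w1.png

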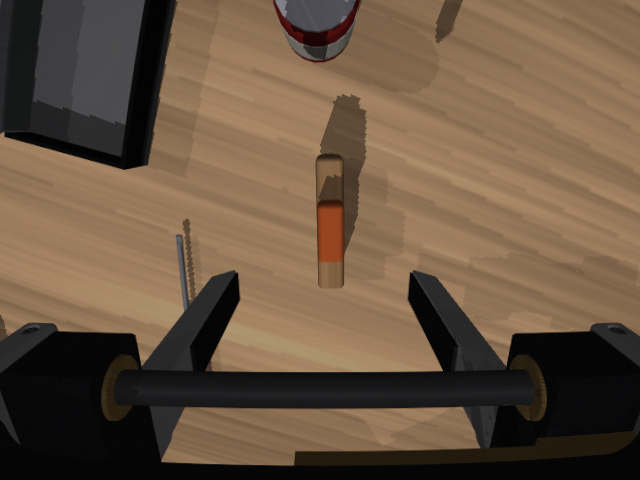

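The wrist view shows the scraper upright, midway between the fingers and aligned with the jaws, its grip at (331,231). The screwdriver tip at (180,235) is clear. Descending to grip.

```bash
python3 -m jog '[[[0,0,0],[3,-1,40],-1],[[0,0,0],[3,-1,80],-1],[[0,0,0],[3,-1,115],-1],[[0,0,0],[3,-1,140],-1],[[0,0,0],[3,-1,140],-1]]'
python3 -m jog '[[[0,0,0],[0,0,0],1],[[0,0,0],[0,0,0],1],[[0,0,0],[0,0,0],1],[[0,0,0],[0,0,0],1],[[0,0,0],[0,0,0],1]]'
python3 -m jog '[[[0,0,0],[0,0,0],1],[[0,0,0],[0,0,0],1],[[0,0,0],[0,0,0],1],[[0,0,0],[0,0,0],1],[[0,0,0],[0,0,0],1]]'
```

```text
time: 3.05
tool_pos: [0.5093, -0.3664, 0.0358]
ee_rot: [3.138, 0.007, -1.22]
wrist_force: [0.4, 0.6, 0.0]
width: 0.0937
time: 3.55
tool_pos: [0.5116, -0.3707, 0.0405]
ee_rot: [-3.141, -0.001, -1.222]
wrist_force: [1.2, -0.2, -0.0]
width: 0.0577
time: 4.05
tool_pos: [0.5112, -0.3704, 0.0394]
ee_rot: [3.142, 0.0, -1.222]
wrist_force: [-0.3, -0.7, -0.2]
width: 0.0239
```

```bash
python3 -m jog '[[[0,0,0],[0,0,-30],1],[[0,0,0],[0,0,-70],1],[[0,0,0],[0,0,-110],1],[[0,0,0],[0,0,-150],1],[[0,0,0],[0,0,-160],1]]'
python3 plan.py '[[540,-190,200,-76],[570,-20,200,-86.5],[588.6,130.6,200,-86.5],[588.6,130.6,110,-86.5]]' '[511,-370.4,199.5,-70]'
python3 -c "
from h import *
a,d=snap('top');z=load('top')
for u,v in [(290,206),(323,202),(296,233),(321,231)]: print(atd(z,u,v).round(4))
print(robot.get_obs()['tool_pos'],robot.get_obs()['wrist_force'])"
```

```text
time: 4.55
tool_pos: [0.5129, -0.3718, 0.2054]
ee_rot: [-3.137, -0.009, -1.222]
wrist_force: [0.2, -0.6, -0.1]
width: 0.024
turn z 6.0 shift [-159.6  -89.    -0.5] rows>= 3.7
turn z 10.5 shift [-157.7  -70.2   -0. ] rows>= 3.5
turn z -0.0 shift [-149.2  -27.8   -0. ] rows>= 3.0
turn z -0.0 shift [ 0. -0. 90.] rows>= 1.8
[0.6322 0.074  0.0659]
[ 0.6368 -0.0141  0.0685]
[0.557  0.062  0.0692]
[ 0.5595 -0.0037  0.0634]
[ 0.51273538 -0.37164007  0.20450601] [0.94470074 1.02942581 0.15707492]
```

```bash
python3 -m jog '[[[0,0,1.5],[-40,-22,0],1],[[0,0,3],[-80,-44,0],1],[[0,0,4.5],[-120,-67,0],1],[[0,0,6],[-160,-89,0],1]]'
python3 -m jog '[[[0,0,3],[-39,-18,0],1],[[0,0,5],[-79,-35,0],1],[[0,0,8],[-118,-53,0],1],[[0,0,10.5],[-158,-70,0],1]]'
python3 -m jog '[[[0,0,0],[-40,-8,0],1],[[0,0,0],[-80,-15,0],1],[[0,0,0],[-120,-22,0],1],[[0,0,0],[-149,-28,0],1],[[0,0,0],[-149,-28,0],1]]'
python3 -m jog '[[[0,0,0],[0,0,30],1],[[0,0,0],[0,0,60],1],[[0,0,0],[0,0,75],1],[[0,0,0],[0,0,80],1],[[0,0,0],[0,0,80],1]]'
python3 -m jog '[[[0,0,0],[0,0,0],1]]'
python3 -c "
from h import *
for n in ('top','side'): a,d=snap(n); save(n+'2.png',cv2.resize(a[150:300,210:450] if n=='top' else a[140:340,130:380],None,fx=3,fy=3))
"
```

```text
time: 5.0
tool_pos: [0.539, -0.1874, 0.1957]
ee_rot: [3.137, 0.004, -1.329]
wrist_force: [0.6, 0.6, -1.6]
width: 0.0243
time: 5.4
tool_pos: [0.5687, -0.0175, 0.1958]
ee_rot: [3.136, 0.001, -1.512]
wrist_force: [0.3, 0.4, -1.8]
width: 0.0237
time: 5.9
tool_pos: [0.5874, 0.1349, 0.1954]
ee_rot: [3.136, 0.001, -1.505]
wrist_force: [0.3, -0.9, -2.1]
width: 0.0238
time: 6.4
tool_pos: [0.5883, 0.1304, 0.1182]
ee_rot: [3.139, -0.0, -1.511]
wrist_force: [1.0, 0.1, -1.6]
width: 0.024
time: 6.5
tool_pos: [0.5897, 0.1308, 0.1208]
ee_rot: [-3.139, 0.0, -1.511]
wrist_force: [-0.5, 0.4, -1.3]
width: 0.0242
```

View pics/side2.png

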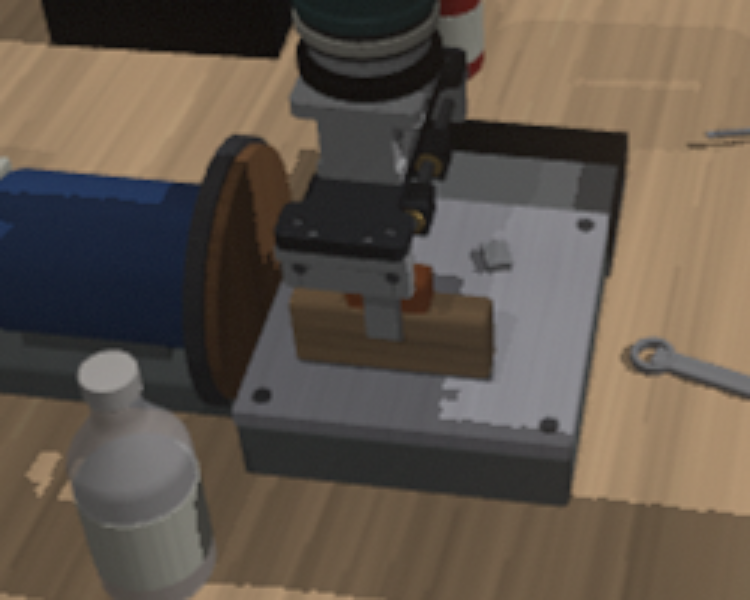

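The side view shows the scraper level just above the plate behind the offcuts, clear of the disc. Lowering to contact.

```bash
python3 -m jog '[[[0,0,0],[0,0,8],1],[[0,0,0],[0,0,14],1],[[0,0,0],[0,0,18],1],[[0,0,0],[0,0,20],1],[[0,0,0],[0,0,20],1]]'
python3 -m jog '[[[0,0,0],[0,0,1],1],[[0,0,0],[0,0,1],1],[[0,0,0],[0,0,1],1]]'
```

```text
time: 7.1
tool_pos: [0.5888, 0.1311, 0.0994]
ee_rot: [3.142, 0.0, -1.51]
wrist_force: [-0.0, 0.1, 0.0]
width: 0.0236
time: 7.4
tool_pos: [0.5891, 0.1311, 0.0993]
ee_rot: [-3.141, 0.0, -1.51]
wrist_force: [-2.2, -1.1, 3.3]
width: 0.0238
```

```bash
for i in 1; do python3 -m jog '[[[0,0,0],[9,0,0],1],[[0,0,0],[18,0,0],1],[[0,0,0],[27,0,0],1],[[0,0,0],[36,0,0],1],[[0,0,0],[45,0,0],1]]'; done
python3 -m jog '[[[0,0,0],[9,0,0],1],[[0,0,0],[18,0,0],1],[[0,0,0],[27,0,0],1],[[0,0,0],[36,0,0],1],[[0,0,0],[45,0,0],1]]'
python3 -m jog '[[[0,0,0],[8,0,0],1],[[0,0,0],[16,0,0],1],[[0,0,0],[24,0,0],1],[[0,0,0],[32,0,0],1],[[0,0,0],[40,0,0],1]]'
python3 -c "
from h import *
for n in ('top','side'):
  a,d=snap(n); save(n+'3.png',cv2.resize(a[150:300,210:450] if n=='top' else a[140:340,130:380],None,fx=3,fy=3))
"
```

```text
time: 7.9
tool_pos: [0.592, 0.0855, 0.099]
ee_rot: [-3.14, 0.001, -1.51]
wrist_force: [0.2, 4.4, 4.6]
width: 0.0239
time: 8.4
tool_pos: [0.5945, 0.0409, 0.099]
ee_rot: [-3.141, 0.001, -1.51]
wrist_force: [-0.4, 4.3, 5.8]
width: 0.0239
time: 8.9
tool_pos: [0.5968, 0.0011, 0.099]
ee_rot: [-3.141, 0.001, -1.51]
wrist_force: [-0.6, 4.0, 5.9]
width: 0.0238
```

View pics/side3.png

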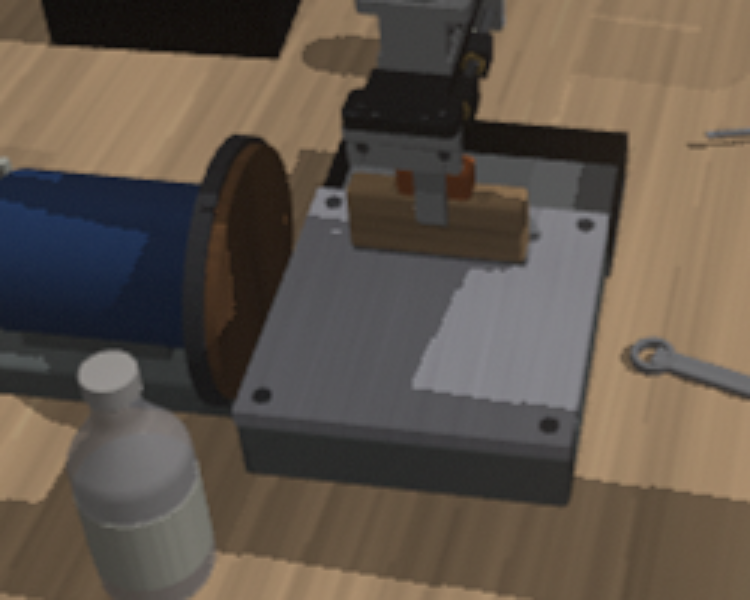

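All offcuts are ahead of the blade. One peeks out by the robot-side end at (535,230), so I'll push on with a small shift that way.

```bash
python3 -m jog '[[[0,0,0],[6,2,0],1],[[0,0,0],[12,4,0],1],[[0,0,0],[18,6,0],1],[[0,0,0],[24,7,0],1],[[0,0,0],[30,8,0],1]]'
python3 -m jog '[[[0,0,0],[6,0,0],1],[[0,0,0],[12,0,0],1],[[0,0,0],[18,0,0],1],[[0,0,0],[24,0,0],1],[[0,0,0],[30,0,0],1]]'
python3 -m jog '[[[0,0,0],[2,0,-1],1],[[0,0,0],[4,0,-1],1],[[0,0,0],[5,0,-1],1],[[0,0,0],[5,0,-1],1]]'
python3 -c "
from h import *
for n in ('top','side'):
  a,d=snap(n); save(n+'4.png',cv2.resize(a[150:300,210:450] if n=='top' else a[140:340,130:380],None,fx=3,fy=3))
"
```

```text
time: 9.5
tool_pos: [0.5908, -0.0294, 0.0989]
ee_rot: [-3.141, 0.001, -1.51]
wrist_force: [-0.2, 3.7, 5.4]
width: 0.0234
time: 10.0
tool_pos: [0.5922, -0.0592, 0.099]
ee_rot: [-3.141, 0.001, -1.51]
wrist_force: [0.1, 4.9, 6.9]
width: 0.0238
time: 10.4
tool_pos: [0.5916, -0.0649, 0.0978]
ee_rot: [3.138, -0.001, -1.511]
wrist_force: [-0.4, -0.1, -2.0]
width: 0.0235
```

View pics/side4.png

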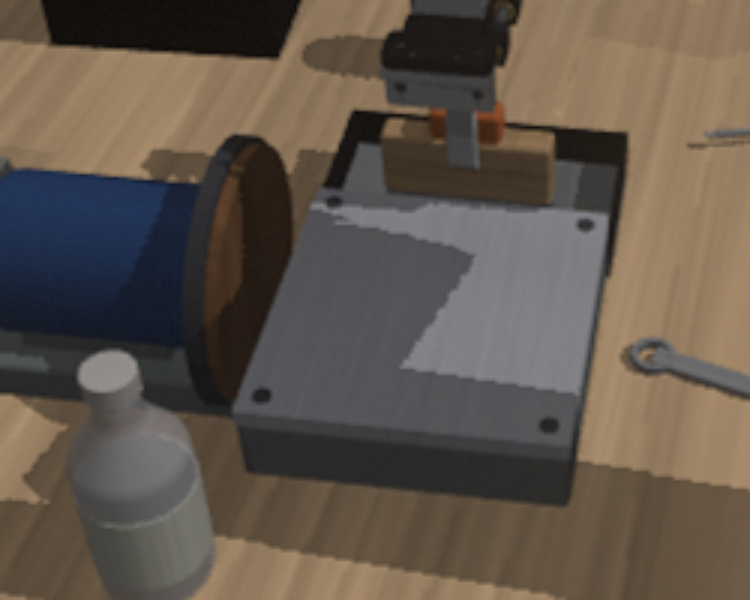

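The plate looks bare and the scraper is past the edge. Raising it and checking the tray.

```bash
python3 -m jog '[[[0,0,0],[0,0,-20],1],[[0,0,0],[0,0,-50],1],[[0,0,0],[0,0,-90],1],[[0,0,0],[0,0,-100],1],[[0,0,0],[0,0,-100],1]]'
python3 plan.py '[[540,-225,200,-76],[510,-370,200,-70]]' '[591.5,-64.5,199,-86.5]'
```

```text
time: 11.0
tool_pos: [0.5938, -0.0643, 0.2015]
ee_rot: [-3.137, -0.001, -1.51]
wrist_force: [0.1, -0.2, -1.8]
width: 0.0239
turn z -10.5 shift [157.1  61.2  -1. ] rows>= 3.4
turn z -6.0 shift [133.4  64.2   0. ] rows>= 3.0
```

```bash
python3 -m jog '[[[0,0,-2],[39,15,0],1],[[0,0,-5],[78,30,0],1],[[0,0,-8],[118,45,0],1],[[0,0,-10.5],[157,61,0],1]]'
python3 -m jog '[[[0,0,-2],[35,16,0],1],[[0,0,-4],[70,32,0],1],[[0,0,-6],[105,50,0],1],[[0,0,-6],[133,64,0],1],[[0,0,-6],[133,64,0],1]]'
python3 -m jog '[[[0,0,0],[0,0,0],1],[[0,0,0],[0,0,0],1]]'
python3 -c "
from h import *
im=np.zeros((600,800,3),np.uint8)
a,d=snap('top'); im[:450,:480]=cv2.resize(a[165:315,240:400],None,fx=3,fy=3)
z=load('top'); print(atd(z,445,235))
b,d=snap('side'); im[:,480:]=cv2.resize(b[150:350,215:345],(320,480+12*1))[:492].repeat(1,0) if 0 else 0
c=cv2.resize(b[170:310,215:345],(320,345)); im[:345,480:]=c
save('chk.png',im)
"
```

```text
time: 11.4
tool_pos: [0.5396, -0.2252, 0.1958]
ee_rot: [3.137, 0.003, -1.324]
wrist_force: [0.3, -1.4, -1.7]
width: 0.0237
time: 11.9
tool_pos: [0.5086, -0.3722, 0.1949]
ee_rot: [3.137, 0.004, -1.228]
wrist_force: [0.2, 0.4, -0.7]
width: 0.0236
time: 12.1
tool_pos: [0.5112, -0.3676, 0.1977]
ee_rot: [3.141, 0.003, -1.221]
wrist_force: [-0.2, -0.0, -1.2]
width: 0.0239
[ 0.54008685 -0.34805734  0.00482072]
```

View pics/chk.png

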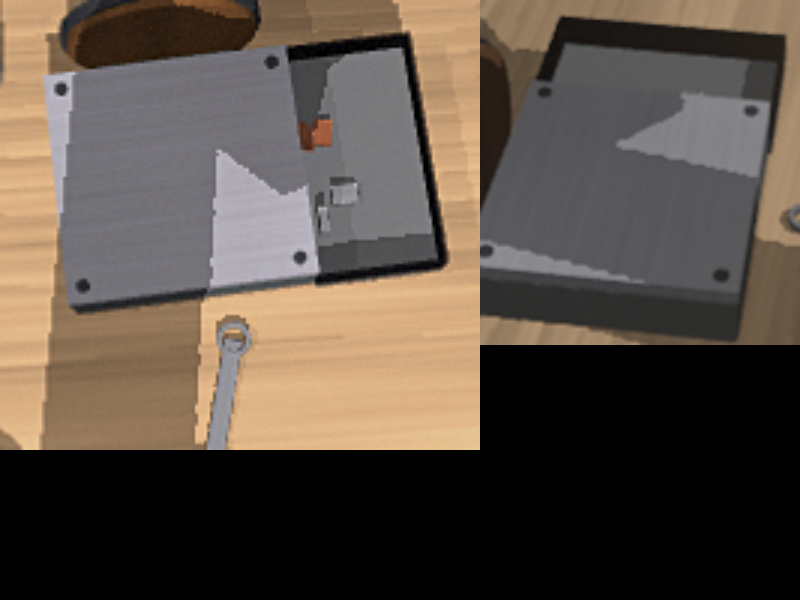

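The tray holds both steel offcuts at (345,192) and (322,220), and two coppers side by side at (322,132) and (307,137). The plate is bare. I'll check their heights while setting the scraper down.

```bash
python3 -c "
from h import *
z=load('top')
c,s=np.cos(.061),np.sin(.061)
for u,v in [(347.3,209),(342.3,210),(341.5,212),(355,229),(347.3,238.3),(347.3,241)]:
  p=atd(z,u,v); q=p[:2]-[.5865,.0503]; print(p.round(3),'tray frame',[round(c*q[0]+s*q[1],3),round(-s*q[0]+c*q[1]+.166,3),round(p[2]-.015,3)], z['a'][int(v),int(u)])
"
python3 -m jog '[[[0,0,0],[0,0,40],1],[[0,0,0],[0,0,80],1],[[0,0,0],[0,0,120],1],[[0,0,0],[0,0,145],1],[[0,0,0],[0,0,150],1]]'
python3 -m jog '[[[0,0,0],[0,0,2],1],[[0,0,0],[0,0,4],1],[[0,0,0],[0,0,5],1],[[0,0,0],[0,0,6],1],[[0,0,0],[0,0,6],1]]'
```

```text
[ 0.625 -0.08   0.027] tray frame [np.float64(0.031), np.float64(0.033), np.float64(0.012)] [160  92  62]
[ 0.62  -0.066  0.039] tray frame [np.float64(0.026), np.float64(0.048), np.float64(0.024)] [84 48 33]
[ 0.613 -0.063  0.044] tray frame [np.float64(0.02), np.float64(0.052), np.float64(0.029)] [74 40 24]
[ 0.569 -0.098  0.02 ] tray frame [np.float64(-0.026), np.float64(0.019), np.float64(0.005)] [145 143 150]
[ 0.543 -0.074  0.031] tray frame [np.float64(-0.051), np.float64(0.045), np.float64(0.016)] [140 139 145]
[ 0.534 -0.073  0.034] tray frame [np.float64(-0.06), np.float64(0.046), np.float64(0.019)] [148 146 153]
time: 12.7
tool_pos: [0.5094, -0.3657, 0.0448]
ee_rot: [3.138, 0.008, -1.22]
wrist_force: [0.2, 0.4, -2.8]
width: 0.0237
time: 13.2
tool_pos: [0.5117, -0.3694, 0.0444]
ee_rot: [-3.141, -0.001, -1.222]
wrist_force: [0.1, 1.0, -2.2]
width: 0.0236
```

One copper leans on the plate's wall. Its top is about 0.03 m above the tray floor, so its origin is well within limits.

```bash
python3 -m jog '[[[0,0,0],[0,0,2],1],[[0,0,0],[0,0,3],1],[[0,0,0],[0,0,4],1],[[0,0,0],[0,0,5],1],[[0,0,0],[0,0,5],1]]'
python3 -m jog '[[[0,0,0],[0,0,0.6],1],[[0,0,0],[0,0,0.6],1],[[0,0,0],[0,0,0.6],1]]'
```

```text
time: 13.7
tool_pos: [0.5113, -0.369, 0.039]
ee_rot: [-3.142, -0.0, -1.222]
wrist_force: [-0.7, 1.0, 1.9]
width: 0.0239
time: 14.0
tool_pos: [0.5113, -0.369, 0.039]
ee_rot: [-3.141, -0.0, -1.222]
wrist_force: [-2.1, 1.8, 5.8]
width: 0.0237
```

Contact made. Open, let it settle, retreat straight up, and check that the scraper stands.

```bash
python3 -m jog '[[[0,0,0],[0,0,-0.6],0],[[0,0,0],[0,0,-0.6],-0.5],[[0,0,0],[0,0,-0.6],-1],[[0,0,0],[0,0,-0.6],-1],[[0,0,0],[0,0,-0.6],-1]]'
python3 -m jog '[[[0,0,0],[0,0,0],-1],[[0,0,0],[0,0,0],-1],[[0,0,0],[0,0,0],-1],[[0,0,0],[0,0,0],-1],[[0,0,0],[0,0,0],-1]]'
python3 -m jog '[[[0,0,0],[0,0,-15],-1],[[0,0,0],[0,0,-50],-1],[[0,0,0],[0,0,-100],-1],[[0,0,0],[0,0,-150],-1],[[0,0,0],[0,0,-170],-1]]'
python3 -c "
from h import *
z0=load('top'); snap('side')
zz=load('side')
P=np.array([atd(zz,u,v) for u in range(315,375) for v in range(120,160)])
for lo,hi in((.05,.063),(.074,.09)):
  m=(P[:,2]>lo)&(P[:,2]<hi); print(cv2.minAreaRect(P[m][:,:2].astype(np.float32)*1000),m.sum())
# paddle plane in top+side
z=load('top')
Q=[]
C=lambda x,y:((x-520)/4+140,(y-280)/4+240)
for x in range(592,652,4):
  for y in range(372,500,4):
    p=atd(z,*C(x,y)); 
    if .08<p[2]<.16: Q.append(p)
Q=np.array(Q); c=Q.mean(0); n=np.linalg.svd(Q-c)[2][2]; n*=np.sign(n[2]); print(len(Q),c,n,'tilt',np.arccos(n[2]),'heading',np.arctan2(n[1],n[0]),np.std((Q-c)@n))
# project model
h=.45
for name,o,yaw in (('m',np.array([.4488,.3908]),.164),):
  ax=np.array([np.cos(yaw),np.sin(yaw)]); hp=np.r_[o+.06*ax,.085]
  up=np.r_[np.sin(h)*ax,np.cos(h)]; al=np.r_[-np.cos(h)*ax,np.sin(h)]
  print('hinge',hp,'pad rest',hp+.085*al+.005*up,'level',hp+np.r_[-.085*ax,.005],'free end',hp+.12*al, 'res',((Q-hp)@up).mean())
"
```

```text
time: 14.5
tool_pos: [0.5113, -0.3689, 0.0382]
ee_rot: [3.142, 0.0, -1.222]
wrist_force: [-0.7, 0.0, 0.2]
width: 0.0604
time: 15.0
tool_pos: [0.5114, -0.369, 0.0385]
ee_rot: [-3.141, -0.0, -1.222]
wrist_force: [-0.4, 0.5, -0.3]
width: 0.0937
time: 15.5
tool_pos: [0.5131, -0.3704, 0.2171]
ee_rot: [-3.136, -0.01, -1.222]
wrist_force: [0.2, -0.2, 1.1]
width: 0.0937
((509.03350830078125, -366.58782958984375), (118.2973403930664, 29.742403030395508), 21.27585792541504) 276
((508.91998291015625, -368.2791748046875), (50.19095993041992, 27.03771209716797), 20.132465362548828) 121
477 [0.45057915 0.39094752 0.12201374] [0.45380288 0.08000833 0.88750302] tilt 0.4788985246462936 heading 0.17451291707656713 0.0021000416770851353
hinge [0.50799493 0.40059595 0.085     ] pad rest [0.43462955 0.38845498 0.12647431] level [0.42413545 0.38671835 0.09      ] free end [0.40139113 0.38295448 0.13719586] res 0.008004948171454309
```

Scraper stands upright where it was set down, with matching dimensions. The paddle plane agrees with the model to about 3 mm. Going to the pedestal with fingers shut, above everything.

```bash
python3 plan.py '[[480,-140,208,-75],[450,90,208,-80.6],[426,310,208,-80.6],[424,387,180,-80.6]]' '[511.4,-369,208.5,-70]'
```

```text
turn z 5.0 shift [-225.9  -48.8    0.5] rows>= 4.6
turn z 5.6 shift [-229.9  -30.6   -0. ] rows>= 4.6
turn z -0.0 shift [-221.   -12.3   -0. ] rows>= 4.4
turn z -0.0 shift [-76.3 -10.6  28. ] rows>= 1.6
```

```bash
python3 -m jog '[[[0,0,1],[-45,-10,0],-1],[[0,0,2],[-90,-20,0],0],[[0,0,3],[-136,-29,0],1],[[0,0,4],[-181,-39,0],1],[[0,0,5],[-226,-49,0],1]]'
python3 -m jog '[[[0,0,1],[-46,-6,0],1],[[0,0,2],[-92,-12,0],1],[[0,0,3],[-138,-18,0],1],[[0,0,4],[-184,-24,0],1],[[0,0,5.6],[-230,-31,0],1]]'
python3 -m jog '[[[0,0,0],[-44,-2,0],1],[[0,0,0],[-88,-5,0],1],[[0,0,0],[-133,-7,0],1],[[0,0,0],[-177,-10,0],1],[[0,0,0],[-221,-12,0],1]]'
python3 -m jog '[[[0,0,0],[-40,-5,10],1],[[0,0,0],[-70,-9,20],1],[[0,0,0],[-76,-11,28],1],[[0,0,0],[-76,-11,28],1],[[0,0,0],[-76,-11,28],1]]'
python3 -m jog '[[[0,0,0],[0,0,0],1],[[0,0,0],[0,0,0],1],[[0,0,0],[0,0,0],1]]'
python3 -c "
from h import *
o=robot.get_obs();print(o['tool_pos'],o['ee_rot'],o['wrist_force'])
a,d=snap('side'); save('side5.png',cv2.resize(a[280:480,180:440],None,fx=3,fy=3))"
```

```text
time: 16.05
tool_pos: [0.4793, -0.138, 0.2081]
ee_rot: [3.141, 0.001, -1.311]
wrist_force: [0.8, 0.7, -1.1]
width: 0.0652
time: 16.55
tool_pos: [0.4497, 0.092, 0.2083]
ee_rot: [-3.142, 0.0, -1.408]
wrist_force: [0.6, -0.3, -1.1]
width: 0.0255
time: 17.05
tool_pos: [0.4257, 0.312, 0.2082]
ee_rot: [3.141, -0.0, -1.407]
wrist_force: [1.2, -0.5, 0.8]
width: 0.0006
time: 17.55
tool_pos: [0.4251, 0.3859, 0.1803]
ee_rot: [3.141, -0.001, -1.408]
wrist_force: [0.1, -0.3, 0.3]
width: 0.0004
time: 17.85
tool_pos: [0.4255, 0.3864, 0.1813]
ee_rot: [-3.14, 0.001, -1.409]
wrist_force: [-1.0, -0.5, 0.5]
width: 0.0004
[0.42554406 0.38644891 0.18133129] [-3.14033919e+00  5.92433629e-04 -1.40851767e+00] [-0.95395591 -0.45616339  0.5230678 ]
```

View pics/side5.png

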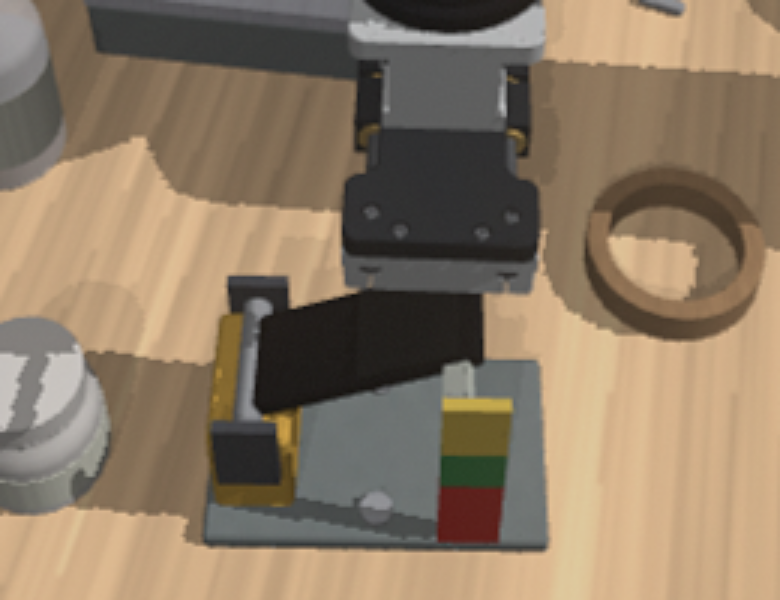

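The gripper hangs over the paddle's free part, and the pointer is above the yellow zone at (458,378). Pressing down in small steps.

```bash
python3 -m jog '[[[0,0,0],[0,0,12],1],[[0,0,0],[0,0,24],1],[[0,0,0],[0,0,34],1],[[0,0,0],[0,0,39],1],[[0,0,0],[0,0,40],1]]'
python3 -m jog '[[[0,0,0],[0,0,4],1],[[0,0,0],[0,0,8],1],[[0,0,0],[0,0,12],1],[[0,0,0],[0,0,16],1],[[0,0,0],[0,0,20],1]]'
python3 -m jog '[[[0,0,0],[0,0,4],1],[[0,0,0],[0,0,8],1],[[0,0,0],[0,0,12],1],[[0,0,0],[0,0,16],1],[[0,0,0],[0,0,19],1]]'
```

```text
time: 18.4
tool_pos: [0.4243, 0.3867, 0.1387]
ee_rot: [3.139, -0.001, -1.407]
wrist_force: [-0.5, 0.8, -0.8]
width: 0.0004
time: 18.9
tool_pos: [0.4251, 0.3873, 0.1207]
ee_rot: [-3.141, 0.001, -1.407]
wrist_force: [-1.9, -1.4, 2.5]
width: 0.0003
time: 19.4
tool_pos: [0.4246, 0.3871, 0.1011]
ee_rot: [3.141, -0.0, -1.407]
wrist_force: [-2.7, -1.2, 4.0]
width: 0.0004
```

```bash
python3 -m jog '[[[0,0,0],[0,0,3],1],[[0,0,0],[0,0,6],1],[[0,0,0],[0,0,8],1],[[0,0,0],[0,0,10],1],[[0,0,0],[0,0,10],1]]'
python3 -m jog '[[[0,0,0],[0,0,0],1],[[0,0,0],[0,0,0],1],[[0,0,0],[0,0,0],1],[[0,0,0],[0,0,0],1],[[0,0,0],[0,0,0],1]]'
python3 -m jog '[[[0,0,0],[0,0,0],1],[[0,0,0],[0,0,0],1],[[0,0,0],[0,0,0],1]]'
python3 -c "
from h import *
im=np.zeros((600,800,3),np.uint8)
a,d=snap('side'); im[:,:480]=cv2.resize(a[280:480,210:370],None,fx=3,fy=3); im[:200,480:]=cv2.resize(a[110:210,230:390],None,fx=2,fy=2)
b,d=snap('top'); im[200:500,480:]=cv2.resize(b[170:275,285:397],(320,300))
save('fin.png',im)
z=load('side')
P=np.array([atd(z,u,v) for u in range(255,345) for v in range(365,420)])
ax=np.array([np.cos(.164),np.sin(.164)]); q=(P[:,:2]-[.508,.4006]); s=-(q@ax); t=q@np.array([-ax[1],ax[0]])
m=(abs(t)<.022)&(s>.02)&(s<.115)&(P[:,2]>.06)&(P[:,2]<.14)&(abs(s-.085)>.02); k=np.polyfit(s[m],P[m,2],1); print('slope above level',k,m.sum(),'angle',.45-np.arctan(k[0]))"
```

```text
time: 19.9
tool_pos: [0.4247, 0.3871, 0.0912]
ee_rot: [3.141, -0.0, -1.407]
wrist_force: [-4.0, 0.4, 4.3]
width: 0.0
time: 20.4
tool_pos: [0.4251, 0.3872, 0.0916]
ee_rot: [-3.141, 0.0, -1.407]
wrist_force: [-3.3, -0.8, 4.3]
width: 0.0003
time: 20.7
tool_pos: [0.425, 0.3872, 0.0915]
ee_rot: [-3.142, 0.0, -1.407]
wrist_force: [-3.5, -1.0, 4.0]
width: 0.0004
slope above level [0.01161525 0.0890767 ] 474 angle 0.43838527665977406
```

View pics/fin.png

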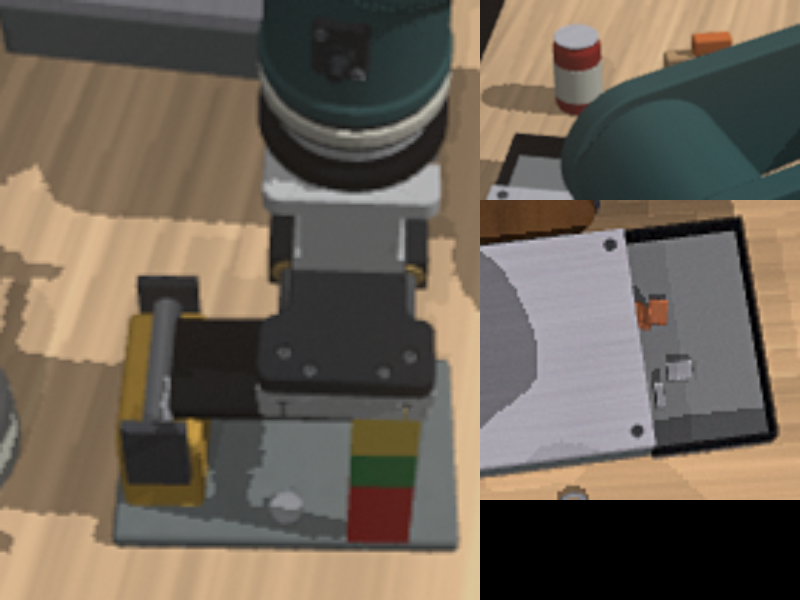

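The paddle measures 0.44 rad (level is 0.45) and is still, with about 4 N of push. All four offcuts are in the tray and the scraper is standing. Handing in.

```bash
python3 -c "
from bench import close_job; print(close_job())"
```

```text
the job is handed in; nothing more can be done
None
```

I wiped all four offcuts into the chip tray in one pass with the scraper, then stood the scraper back where it had been and let go. The fingers are holding the paddle level. I handed the job in at about 21 s of the 72 s allowed; no verdict was reported.

**Paddle:** last checks showed 0.44 rad from a depth fit (level is 0.45), steady, with about 4 N of push. I confirmed this by depth only, because the gripper hid the pointer in the last picture.

**Offcuts:** the last top picture shows all four in the tray and the plate bare. One copper piece leans on the plate's wall and one steel piece looks tilted; the heights and positions I measured put both within the limits.

**Scraper:** after release it measured upright at its old spot. In the last side picture the arm partly hid it.

**Bystanders:** none was touched as far as I saw, but I did not measure their positions again. No check failed or disagreed.

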